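Roll the ware tray home and show the notched test tile to the reader

ROBOT

A 6-joint arm with a two-finger parallel gripper is mounted at the origin on the work surface. World frame = base frame: x ahead of the robot, y to its left, z up, the work surface at z = 0. Lengths are in m, angles in rad, forces in N, time in s.
With the tool pointing down it reaches from about 0.275 to 0.775 m from the base axis. Payload 14.6 kg.
Tool frame: the origin (TCP) lies at the centre of the arm's flange, where the gripper is bolted on; the fingertips stand 173 mm ahead of it and the grasp point (between the pads) lies 155 mm ahead of it; z points along the fingers, y is the direction in which the jaws open and shut (so a half turn about z gives the same grasp; the last joint's range is limited). The gripper opens to 85 mm and grips with 20 to 120 N. Pads are 22 mm wide; open, the fingers measure 114 mm over their backs; the gripper's body (76 mm by 85 mm) begins 54 mm behind the grasp point. The pads swing forward as they close: fully open they stand 13 mm farther back than shut.
Start: joints at [-1.358, 0.263, -0.048, 1.259, 0, 1.415], TCP at [0.189, -0.49, 0.405] pointing down, gripper open.
Joint ranges: [-2.65, 2.65], [-0.89, 1.7], [-1.18, 1.37], [-2.13, 2.11], [-1.35, 1.29], [-3.14, 3.14]. Speed limits (rad/s): [1.89, 1.89, 2.57, 2.79, 3.14, 3.14].

INTERFACE

Orientations are given as a unit quaternion [w, x, y, z].
In Python, from cell import env, eyes gives the robot as it stands. The module is installed in compiled form; this text tells all that it offers.
- The arm moves only by the tool move_arm, never from a script. Its argument "plan" is text: rows parted by semicolons, each of 5 numbers parted by spaces: the shift along the world's x, y, z in units of 25 mm (1.0 is 25 mm), then the turn about the world's z in units of 5 degrees (1.0 is 5 degrees), then the finger opening in mm, from 0 to 85.4. In form: tx ty tz yaw hand; .... A call has 1 to 8 rows; each row is the pose to reach, as a shift and turn from the pose measured when the call began; what a row does not reach only later rows make up. A row lasts 1/12 s, in which the tool goes at most 41.7 mm and 7.16 degrees, less where a joint would pass 70% of its speed; a pose out of reach is approached as far as the arm can. A call with a gripper value outside its range is refused whole. The fingers move at their own pace and stop on an object; "newtons" is the grip in N (left out, the last holds). Time passes only in rows, so rows that repeat a pose let the fingers close. It gives the time, the measured TCP pose, the force and the opening at its end, in the units of the state.
- env.read_state(): the state, without advancing time (a new reading comes with each control period).
- eyes.camera(name): name is "side" or "top"; returns a dict with "img" (420x560x3 uint8, red, green, blue), "fx", "fy", "cx", "cy" (pixels), "R" (3x3) and "t" (3): a world point X has camera coordinates R X + t. Camera axes: x right, y down, z forward; pixel columns grow to the right and rows downward; lengths in m; the calibration is good to about 2 mm. A picture is of the moment at which its call begins. There is no depth.
- env.job_done(): hands the job in, once; it reports no verdict.
The state is a dict: "t": time; "qpos": joint angles; "joint_velocities": joint speeds; "tau": joint torques, N m; "eef_pos": TCP position; "tool_rot": TCP orientation; "contact_force": force on the tool from outside, world axes, zero at the start; "moment": the same for the moment, N m; "gripper_width": finger opening in m.
Only numpy, scipy, OpenCV 4.12 (cv2) and the standard library are available. Lean on these libraries where they do the work, as an engineer would, in place of code of your own. Each camera call takes 0.05 s, during which the arm holds its last target.

TASK

Push the ware tray along the rollers until it is fully home against the end stop of the bay. Then pick the fired test tile that has a notched corner off the tray and show its bare, labelled end (the end with the notch) to the reader: hold it level and label up, by its glazed part, with the bare end pointing towards the reader's post and its label about 10 cm straight above the round target disc. Finish while still holding it there; leave the un-notched tile lying on the tray, and do not disturb the things around.

Things in the scene. Friction and masses are not known exactly. Their poses are not given: they have to be found in the camera images.
- track: Fixed roller track, origin on the table under it, y along the track to the bay. Side rails: inner faces 212 mm apart, 56 mm high, y=-280 to 240 mm. 13 free rollers, 24 mm thick, tops 45 mm above the table. Bay at the +y end: cheeks 82 mm high (y=100 to 240), steel end stop 76 mm high, face at y=230. Tray home: its end meets the stop, tray origin at y=80.
- tray: Loose grey tray on the rollers, 200 (x) by 300 (y, along the track, + to the bay) by 25 mm high, 0.7 kg. Origin: centre of underside. White floor 12 mm above the underside; rim 5 mm thick, 13 mm above the floor. Push it on its outer -y end face, 150 mm behind the origin; it rolls easily (1 to 2 N).
- tile: Terracotta tile with a NOTCHED corner, lying flat, label up, on the tray floor at any yaw: 100 (x) by 42 (y) by 10 mm, 90 g. Origin: centre of underside. The +x end (x=20 to 50 mm) is bare, lighter clay with a small paper label on top; the rest is dark glaze. The 15 by 15 mm notch is cut from the corner at +x, +y. Pinch it across the 42 mm width.
- label (a point): Point on the tile's upper face, in the middle of its bare end: tile x=+35, y=0, z=+10 mm.
- tail (a point): Point on the tile's upper face near its glazed end: tile x=-45, y=0, z=+10 mm.
- plain_tile: A second tile of the same size and materials on the same tray, bare end too, but with four whole corners. It may be in either half of the tray. Origin and axes as for the notched tile. Leave it on the tray.
- reader: Fixed label reader left of the track. Origin on the table under the centre of its black target disc (64 mm wide, 12 high). Its +x axis points from the disc to its post (150 mm behind the disc centre, 200 mm high), whose white head with a lens looks down at the space above the disc; the head lies 90 mm or more behind the disc centre, 160 to 245 mm up.
- target (a point): Centre of the top of the reader's target disc, 12 mm above the table.
- cup_a: White plastic cup, 72 mm wide, 95 mm high, standing beyond the track; bystander, origin under its centre.
- cup_b: White plastic cup, 72 mm wide, 95 mm high, standing to the left of the reader; bystander, origin under its centre.
- cutter: Steel ring cutter, 72 mm wide, 60 mm high, beyond the track, towards the reader; bystander, origin under its centre.
- glaze_jar: Glaze jar, 80 mm wide, 100 mm high, to the right of the track; bystander, origin under its centre.
- test_cone: Small terracotta cone, 44 mm wide, 50 mm high, to the right of the track; bystander, origin under its centre.
Things that resemble listed ones, but are neither listed nor needed, are in the scene too. Leave any blue or red look-alike of the tile alone.

How it is judged:
On the way, in this order (a step that is already met when the one before it is completed fails the run):
1. the tray is fully home in the bay, with the notched tile still lying on it (y of tray in the frame of track above 0.073 m and z of tile in the frame of tray below 0.016 m), for 0.2 s.
2. the notched tile is lifted clear of the tray, which stays home (y of tray in the frame of track above 0.073 m and z of tile in the frame of tray above 0.05 m), for 0.2 s.
At the end, for the whole second after the job is handed in: Tray within 7 mm of the end stop, plain tile flat on it. Notched tile held still by its glazed part, touching nothing else, label up, level within 12 deg, bare end pointing to the post within 17 deg, middle of bare end within 25 mm of the disc axis and 60 to 140 mm above the disc (y of tray in the frame of track above 0.073 m and contact force between tile and the fingers above 1 N and contact force between tile and tray below 0.1 N and contact force between tile and track below 0.1 N and contact force between tile and reader below 0.1 N and contact force between tile and plain_tile below 0.1 N and angle between tile's own z axis and vertical below 0.21 rad and horizontal distance between label and target below 0.025 m and z of label in the frame of target between 0.06 and 0.14 m and angle between the x axis of tile and the x axis of reader, either way round below 0.3 rad and x of tail in the frame of reader below -0.04 m and x of the grasp point in the frame of tile below 0.02 m and linear speed of tile below 0.03 m/s and z of plain_tile in the frame of tray between 0.006 and 0.018 m); the arm keeps its last pose, push and grip.
It fails at once if the notched tile is dropped or tipped over (height (world z) of tile below 0.045 m or angle between tile's own z axis and vertical above 0.9 rad).
It fails at once if the plain tile leaves the tray floor (z of plain_tile in the frame of tray above 0.03 m or z of plain_tile in the frame of tray below 0 m).
It fails at once if a bystander is knocked (moved over 30 mm) (distance of any of cup_a, cup_b, cutter, glaze_jar, test_cone from where it was at the start of the episode above 0.03 m).
It also fails if it takes over 54 s, if anything falls off the work surface, if the arm or the gripper's body presses on something with over 40 N, if the wrist force passes 120 N, or if a joint passes its speed limit or range.

## Working session

There is one attempt and no reset: what is moved stays moved. The work goes in short steps, Python scripts to look and compute and a tool call to move; the robot and the scene stay as the last step left them, time stands still between calls to the robot, and variables do not carry over. Pictures are saved under pics/ and viewed, and the job is handed in when it is done.

Besides the shell and the picture viewer there is one more tool, called after ">>>" as name(argument=value, ...) on one line, values as JSON. move_arm: Moves the arm, as the interface text tells. Its arguments: {"type":"object","properties":{"plan":{"type":"string"},"newtons":{"type":"number"}},"required":["plan"]}

```bash
mkdir -p pics; cat > h.py <<'E'
import numpy as np, cv2
from cell import env, eyes
def snap(n,tag):
    c=eyes.camera(n); cv2.imwrite(f'pics/{tag}.png',c['img'][:,:,::-1]); np.savez(f'pics/{tag}.npz',**c); return c
def load(tag): return dict(np.load(f'pics/{tag}.npz'))
def ray(c,u,v,z):
    R=np.array(c['R']);t=np.array(c['t']);o=-R.T@t
    d=R.T@np.array([(u-c['cx'])/c['fx'],(v-c['cy'])/c['fy'],1]); return o+d*(z-o[2])/d[2]
def proj(c,X):
    p=np.array(c['R'])@np.array(X)+c['t']; return c['fx']*p[0]/p[2]+c['cx'],c['fy']*p[1]/p[2]+c['cy']
E
python3 - <<'E'
from h import *
for n in('top','side'):
    c=snap(n,n+'0'); print(n,-np.array(c['R']).T@c['t'],c['fx'],np.round(c['R'],2).tolist())
print(env.read_state())
E
```

```text
top [0.33739103 0.05981602 1.67157863] 467.0786958033272 [[-0.01, -1.0, -0.01], [-0.99, 0.01, -0.13], [0.13, 0.0, -0.99]]
side [ 0.38668678 -1.00971377  0.86880481] 393.3423800376288 [[0.99, -0.16, 0.02], [-0.08, -0.59, -0.8], [0.13, 0.79, -0.6]]
{'t': 0.1, 'qpos': array([-1.35832279e+00,  2.63461646e-01, -4.88484077e-02,  1.25941359e+00,
       -3.36049087e-06,  1.41551462e+00]), 'joint_velocities': array([ 0.00099438,  0.00039051,  0.00350777, -0.00076293, -0.00012695,
       -0.00134292]), 'tau': array([ 4.65322839e-03, -6.38577676e+01,  3.85061610e+01,  9.93628870e-03,
        3.75450284e-06, -1.51322342e-05]), 'eef_pos': array([ 0.1887348 , -0.48981277,  0.40428928]), 'tool_rot': array([-4.63421503e-04,  9.83141983e-01,  1.82843175e-01, -1.49365079e-05]), 'contact_force': array([-1.15578773,  0.57302182, -0.50900521]), 'moment': array([-0.03698669, -0.06779714, -0.02552708]), 'gripper_width': 0.08536941238252083}
```

View pics/top0.png

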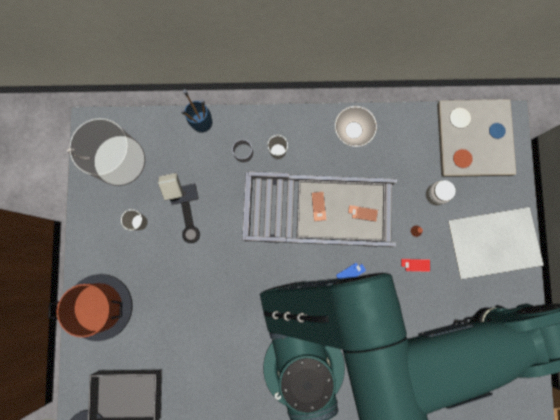

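View pics/side0.png

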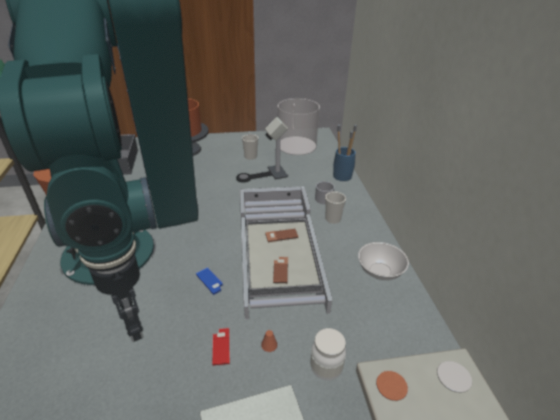

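```bash
python3 -c "
import cv2
i=cv2.imread('pics/top0.png');cv2.imwrite('pics/top0z.png',cv2.resize(i[120:320,180:430],None,fx=3,fy=3,interpolation=cv2.INTER_CUBIC))"
```

```text
(no output)
```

View pics/top0z.png

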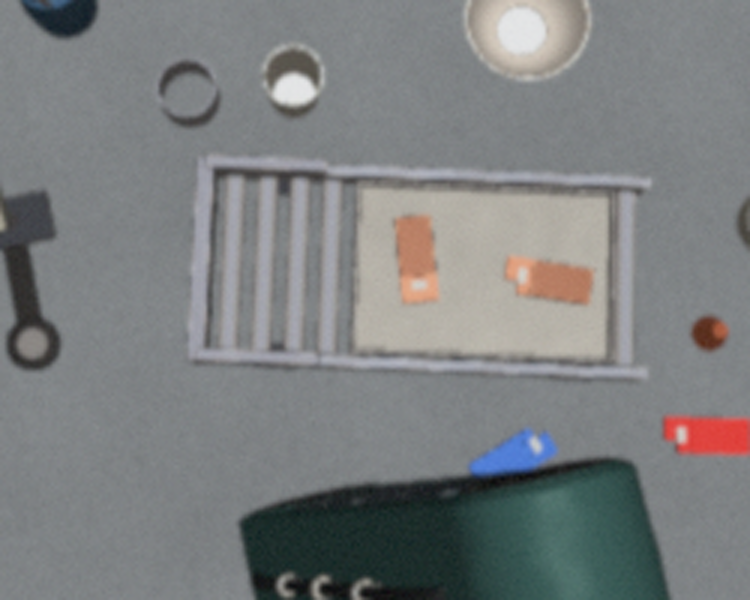

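The notched tile is the right-hand one in the top view, with its bare end near (352,210) and the notch at its lower-left corner. The plain tile is at (319,206), the disc at about (191,234) and the post base near (170,187). Next I'll measure these.

```bash
python3 - <<'E'
from h import *
c=load('top0');im=c['img'];hsv=cv2.cvtColor(im,cv2.COLOR_RGB2HSV)
Z=lambda x,y:(180+x/3,120+y/3)
m=cv2.inRange(hsv,(0,70,80),(20,255,255));m[:, :290]=0;m[:,400:]=0;m[:180]=0;m[230:]=0
n,l,s,ce=cv2.connectedComponentsWithStats(m)
for i in range(1,n):
    if s[i,4]<50: continue
    p=np.argwhere(l==i)[:,::-1]; w=np.array([ray(c,u,v,.067)[:2] for u,v in p],np.float32)
    r=cv2.minAreaRect(w*1000); print('tile',s[i],r, cv2.boxPoints(r).round().tolist())
for nm,pt,z in [('stop far L top',(207,158),.076),('stop R',(195,358),.076),('railtopend',(648,183),.056),('railbotend',(645,373),.056),('tray -y a',(609,195),.07),('tray -y b',(608,357),.07),('tray +y a',(359,185),.07),('tray +y b',(355,354),.07),('disc',(34,342),.012),('postbase',(28,215),.0),('lab plain',(419,286),.067),('lab notch',(522,276),.067)]:
    print(nm,ray(c,*Z(*pt),z).round(4))
m=cv2.inRange(im,(0,0,0),(60,60,60));
E
python3 -c "
import cv2
i=cv2.imread('pics/top0.png');cv2.imwrite('pics/rd.png',cv2.resize(i[160:260,110:230],None,fx=6,fy=6,interpolation=cv2.INTER_CUBIC))
i=cv2.imread('pics/side0.png');cv2.imwrite('pics/sd.png',cv2.resize(i[100:320,220:340],None,fx=2.7,fy=2.7,interpolation=cv2.INTER_CUBIC))"
```

```text
tile [312 192  14  29 326] ((549.9432983398438, -62.362483978271484), (98.98489379882812, 42.19361114501953), 3.152554750442505) [[499.0, -44.0], [502.0, -86.0], [601.0, -81.0], [598.0, -39.0]]
tile [348 206  30  15 303] ((522.8439331054688, -212.9796600341797), (99.28752136230469, 41.91265869140625), 79.75016021728516) [[493.0, -258.0], [535.0, -266.0], [552.0, -168.0], [511.0, -160.0]]
stop far L top [0.6687 0.1773 0.076 ]
stop R [0.4369 0.1919 0.076 ]
railtopend [ 0.6359 -0.3371  0.056 ]
railbotend [ 0.4142 -0.3239  0.056 ]
tray -y a [ 0.6198 -0.2879  0.07  ]
tray -y b [ 0.4323 -0.2792  0.07  ]
tray +y a [0.6356 0.0014 0.07  ]
tray +y b [0.4395 0.0094 0.07  ]
disc [0.4624 0.3883 0.012 ]
postbase [0.6172 0.3998 0.    ]
lab plain [ 0.5171 -0.0657  0.067 ]
lab notch [ 0.5271 -0.1846  0.067 ]
```

View pics/rd.png

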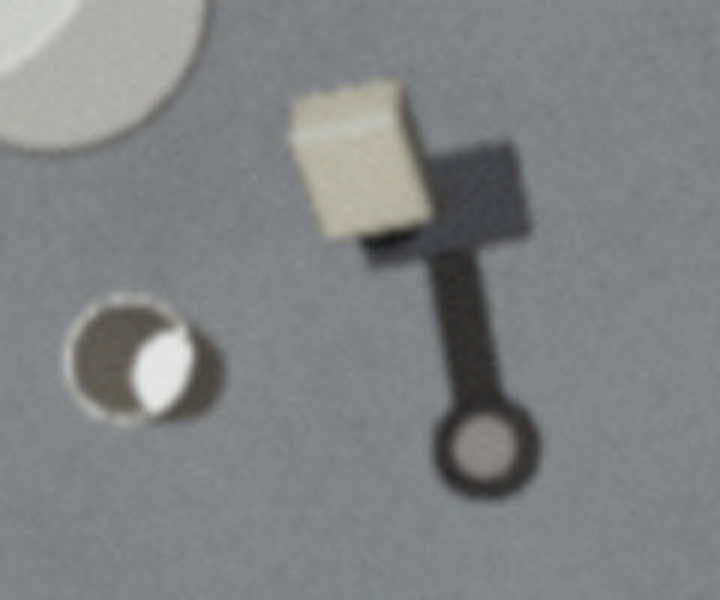

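View pics/sd.png

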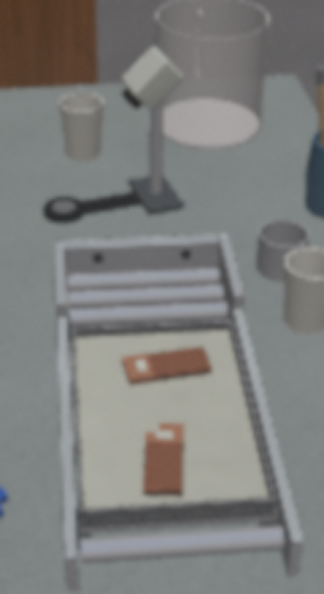

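```bash
python3 - <<'E'
from h import *
c=load('top0');c2=load('side0')
d=ray(c,191.2,234.7,.012);b=ray(c,110+458/6,160+258/6,.004);b0=ray(c,110+482/6,160+400/6,.006)
print('disc',d,'bar ang',np.degrees(np.arctan2(b[1]-d[1],b[0]-d[0])),np.degrees(np.arctan2(b[1]-b0[1],b[0]-b0[0])))
S=lambda x,y:(220+x/2.7,100+y/2.7)
print('disc side',ray(c2,*S(64,208),.012),'postbase side',ray(c2,*S(156,192),.004))
for n,p,z in [('-y rim L',(82,516),.07),('-y rim R',(270,498),.07),('bot L',(82,522),.045),('bot R',(272,510),.045),('+y L',(72,330),.07),('+y R',(230,322),.07)]: print(n,ray(c2,*S(*p),z).round(4))
Z=lambda x,y:(180+x/3,120+y/3)
for pt in [(609,195),(608,357),(359,185),(355,354)]: print('floor',ray(c,*Z(*pt),.06).round(4))
# tile from side
hsv=cv2.cvtColor(c2['img'],cv2.COLOR_RGB2HSV)
m=cv2.inRange(hsv,(0,80,60),(20,255,255));m[:220]=0;m[:,:255]=0;m[300:]=0;m[:,310:]=0
n,l,s,ce=cv2.connectedComponentsWithStats(m)
for i in range(1,n):
    if s[i,4]>50:
        w=np.array([ray(c2,u,v,.065)[:2] for v,u in np.argwhere(l==i)],np.float32)*1000
        print(s[i],cv2.minAreaRect(w))
for nm,u,v in [('jar',443,191),('cone',417,231),('cup_a',277,146),('red',416,265)]: print(nm,ray(c,u,v,.09 if nm!='cone' else .04).round(3))
E
```

```text
disc [0.45990312 0.38872985 0.012     ] bar ang 10.101787817922533 10.471202767970208
disc side [0.46718455 0.38213864 0.012     ] postbase side [0.61597869 0.42446286 0.004     ]
-y rim L [ 0.4322 -0.2917  0.07  ]
-y rim R [ 0.6224 -0.2945  0.07  ]
bot L [ 0.4329 -0.2773  0.045 ]
bot R [ 0.6279 -0.2886  0.045 ]
+y L [0.4484 0.0061 0.07  ]
+y R [ 0.6421 -0.0041  0.07  ]
floor [ 0.6216 -0.2901  0.06  ]
floor [ 0.4329 -0.2813  0.06  ]
floor [0.6374 0.001  0.06  ]
floor [0.4401 0.0091 0.06  ]
[266 229  31  12 219] ((551.501953125, -66.03661346435547), (95.05432891845703, 41.897857666015625), 2.8754470348358154)
[274 257  13  25 270] ((524.1571655273438, -214.54356384277344), (96.92937469482422, 35.04128646850586), 80.39454650878906)
jar [ 0.593 -0.488  0.09 ]
cone [ 0.461 -0.406  0.04 ]
cup_a [0.759 0.079 0.09 ]
red [ 0.343 -0.383  0.09 ]
```

>>> move_arm(plan="1 0 0 1.4 0; 2 0.5 0 2.8 0; 3 1 0 4.2 0; 4 2 0 5.6 0; 5 3 0 7 0; 6 4 0 8.4 0; 7 4.5 0 9.8 0; 8 5 0 11 0")

```text
t: 0.77
eef_pos: [0.3898, -0.3633, 0.4043]
tool_rot: [-0.001, 0.786, 0.619, -0.0]
contact_force: [-0.2, -0.6, 0.5]
gripper_width: -0.0002
```

>>> move_arm(plan="1.3 0 0 1.4 0; 2.6 0.2 0 2.8 0; 4 0.6 0 4.2 0; 5.4 1.1 0 5.6 0; 5.4 1.1 0 7 0; 5.4 1.1 0 8.4 0; 5.4 1.1 0 9.8 0; 5.4 1.1 0 11 0")

```text
t: 1.43
eef_pos: [0.525, -0.3356, 0.4038]
tool_rot: [-0.001, 0.408, 0.913, -0.0]
contact_force: [-0.1, -0.3, -0.3]
gripper_width: -0.0001
```

>>> move_arm(plan="0 0 0 1.4 0; 0 0 0 2.8 0; 0 0 0 4.2 0; 0 0 0 5.6 0; 0 0 0 7 0; 0 0 0 8.4 0; 0 0 0 9.8 0; 0 0 0 11 0")

```text
t: 2.1
eef_pos: [0.525, -0.3356, 0.4034]
tool_rot: [-0.001, -0.063, 0.998, -0.0]
contact_force: [0.0, 0.1, 0.4]
gripper_width: -0.0004
```

>>> move_arm(plan="0 0 0 1.4 0; 0 0 0 2.8 0; 0 0 -1 4.2 0; 0 0 -2 5.6 0; 0 0 -3 7 0; 0 0 -4 8.4 0; 0 0 -4 9.8 0; 0 0 -4 11 0")

```text
t: 2.77
eef_pos: [0.5246, -0.3353, 0.3014]
tool_rot: [-0.001, -0.519, 0.855, 0.001]
contact_force: [0.1, -0.3, 0.4]
gripper_width: 0.0001
```

>>> move_arm(plan="0 0 -0.5 1.4 0; 0 0 -1 2.8 0; 0 0 -1.6 3.6 0; 0 0 -2.2 3.6 0; 0 0 -2.2 3.6 0")

```text
t: 3.18
eef_pos: [0.5239, -0.3347, 0.2436]
tool_rot: [-0.002, -0.647, 0.763, 0.003]
contact_force: [-0.5, 0.0, -0.9]
gripper_width: 0.0002
```

```bash
python3 - <<'E'
from h import *
for n in('top','side'):
    c=snap(n,n+'1'); u,v=proj(c,[.525,-.30,.06]); u=int(u)-75;v=int(v)-65
    cv2.imwrite(f'pics/{n}1z.png',cv2.resize(c['img'][v:v+110,u:u+150,::-1],None,fx=5,fy=5,interpolation=cv2.INTER_CUBIC)); print(u,v)
print(env.read_state()['qpos'])
E
```

```text
311 147
210 227
[-0.69897498  0.51241728 -0.09291237  0.96850586 -0.00228239 -2.10482614]
```

View pics/side1z.png

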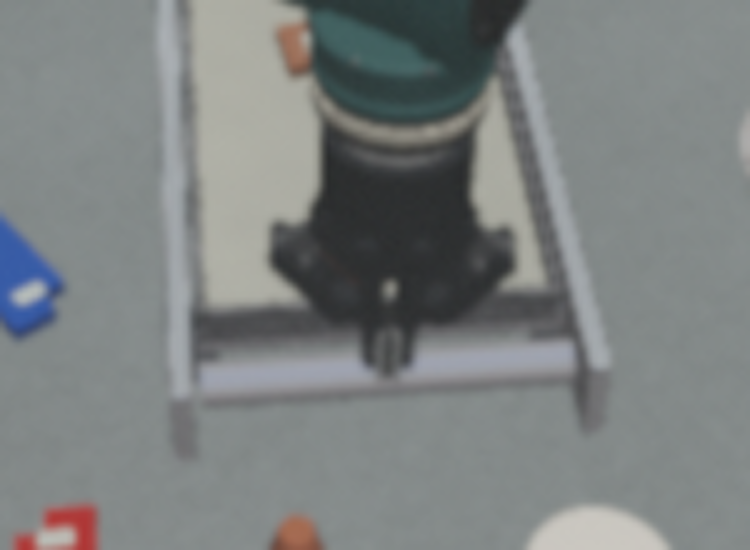

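View pics/top1z.png

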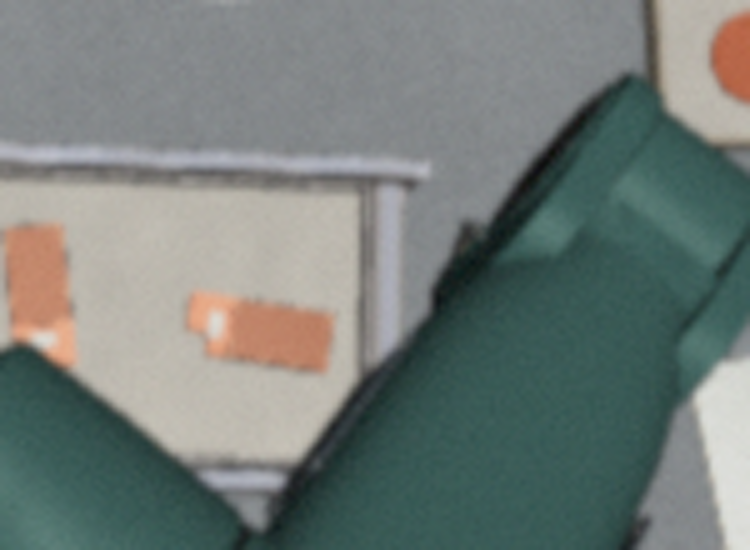

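The side view shows the shut fingers centred just behind the tray's near end, with the tip at about pixel (288,301), clear of the cone and rails. I'll lower them and push.

>>> move_arm(plan="0 0 -0.4 0 0; 0 0 -0.7 0 0; 0 0.3 -0.7 0 0; 0 0.6 -0.7 0 0; 0 0.9 -0.7 0 0; 0 1.2 -0.7 0 0; 0 1.5 -0.7 0 0; 0.05 1.8 -0.7 0 0")

```text
t: 3.95
eef_pos: [0.5257, -0.2895, 0.2292]
tool_rot: [-0.002, -0.646, 0.763, 0.001]
contact_force: [-3.6, -3.3, 0.2]
gripper_width: -0.0003
```

>>> move_arm(plan="0 0.3 0 0 0; 0 0.6 0 0 0; 0.05 0.9 0 0 0; 0.05 1.2 0 0 0; 0.05 1.5 0 0 0; 0.1 1.8 0 0 0; 0.1 2.1 0 0 0; 0.1 2.4 0 0 0")

```text
t: 4.62
eef_pos: [0.5285, -0.2288, 0.2293]
tool_rot: [-0.002, -0.646, 0.763, 0.001]
contact_force: [3.1, -3.6, -0.3]
gripper_width: -0.0003
```

>>> move_arm(plan="0 0.25 0 0 0; 0 0.5 0 0 0; 0.05 0.75 0 0 0; 0.05 1 0 0 0; 0.05 1.25 0 0 0; 0.1 1.5 0 0 0; 0.1 1.7 0 0 0; 0.1 1.9 0 0 0")

```text
t: 5.28
eef_pos: [0.531, -0.1808, 0.2293]
tool_rot: [-0.002, -0.646, 0.763, 0.001]
contact_force: [0.8, -4.0, -0.9]
gripper_width: -0.0002
```

```bash
python3 - <<'E'
from h import *
for n in('top','side'):
    c=snap(n,n+'2')
    u,v=proj(c,[.54,-.03,.06]); u=max(int(u)-80,0);v=max(int(v)-65,0)
    cv2.imwrite(f'pics/{n}2z.png',cv2.resize(c['img'][v:v+120,u:u+160,::-1],None,fx=5,fy=5,interpolation=cv2.INTER_CUBIC)); print(u,v)
E
```

```text
229 144
195 164
```

View pics/side2z.png

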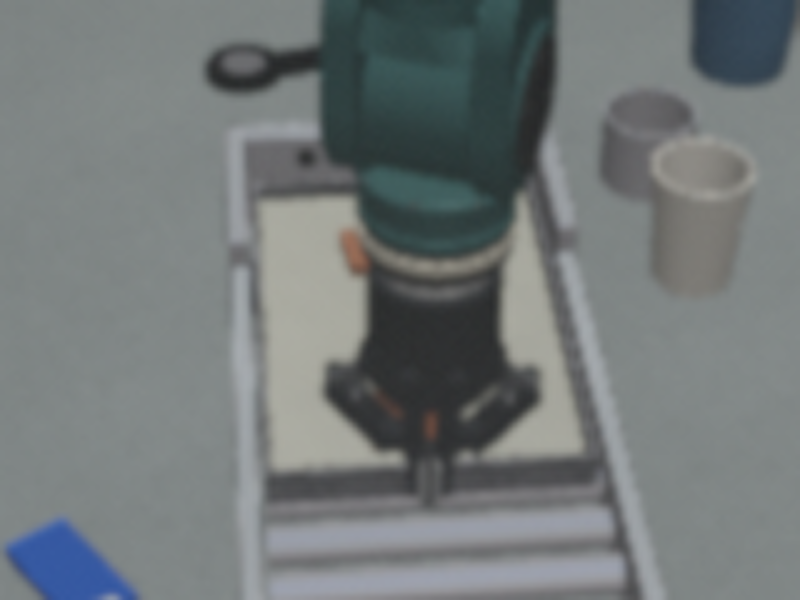

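View pics/top2z.png

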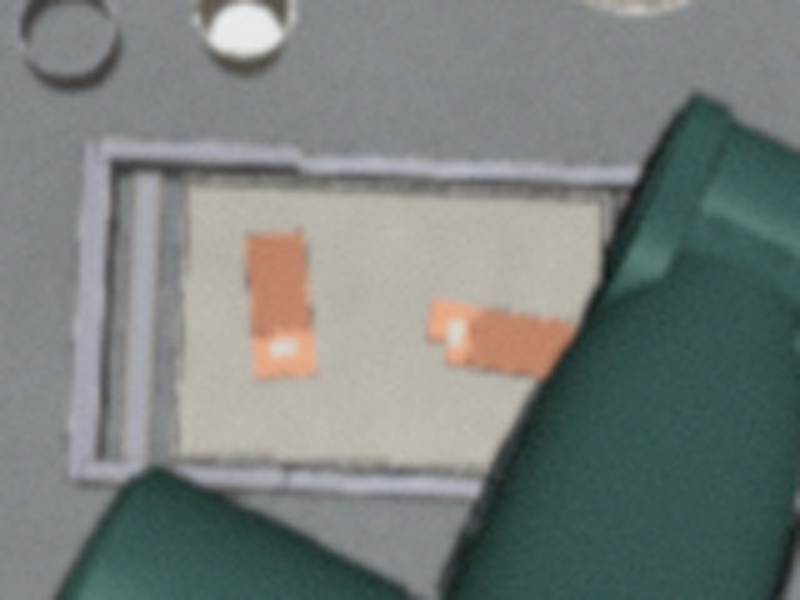

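The tray is rolling cleanly with the tiles undisturbed. Its front edge is at pixel column ~265 and the stop face at ~251, so about 4.5 cm remain.

>>> move_arm(plan="0 0.25 0 0 0; 0 0.5 0 0 0; 0.05 0.75 0 0 0; 0.05 1 0 0 0; 0.05 1.2 0 0 0; 0.1 1.35 0 0 0; 0.1 1.5 0 0 0; 0.1 1.6 0 0 0")

```text
t: 6.05
eef_pos: [0.5334, -0.1399, 0.2292]
tool_rot: [-0.001, -0.647, 0.763, 0.001]
contact_force: [0.6, -1.9, -0.5]
gripper_width: 0.0001
```

>>> move_arm(plan="0 0.1 0 0 0; 0 0.2 0 0 0; 0 0.3 0 0 0; 0 0.4 0 0 0")

```text
t: 6.38
eef_pos: [0.5341, -0.1309, 0.2296]
tool_rot: [-0.002, -0.647, 0.763, -0.001]
contact_force: [5.0, -25.4, -4.1]
gripper_width: 0.0002
```

The force jumped to 25 N, so the tray is against the stop. I'll hold briefly, back off, rise and check.

>>> move_arm(plan="0 0 0 0 0; 0 0 0 0 0; 0 -0.2 0 0 0; 0 -0.6 0 0 0; 0 -1 0 0 0; 0 -1 1 0 0; 0 -1 2.5 0 0; 0 -1 4 0 0")

```text
t: 7.05
eef_pos: [0.5335, -0.1567, 0.3302]
tool_rot: [-0.003, -0.646, 0.763, 0.0]
contact_force: [0.4, -0.3, 0.4]
gripper_width: -0.0002
```

>>> move_arm(plan="0 -1.5 1 0 85; 0 -3 2 0 85; 0 -4.5 3 0 85; 0 -6 3 0 85; 0 -6.5 3 0 85; 0 -6.5 3 0 85")

```text
t: 7.55
eef_pos: [0.5329, -0.3239, 0.4049]
tool_rot: [-0.003, -0.645, 0.764, -0.0]
contact_force: [-0.5, -0.6, -0.5]
gripper_width: 0.0722
```

```bash
python3 - <<'E'
from h import *
for n in('top','side'):
    c=snap(n,n+'3')
    u,v=proj(c,[.54,-.0,.06]); u=max(int(u)-80,0);v=max(int(v)-65,0)
    cv2.imwrite(f'pics/{n}3z.png',cv2.resize(c['img'][v:v+120,u:u+160,::-1],None,fx=5,fy=5,interpolation=cv2.INTER_CUBIC)); print(u,v)
E
```

```text
220 144
194 158
```

View pics/side3z.png

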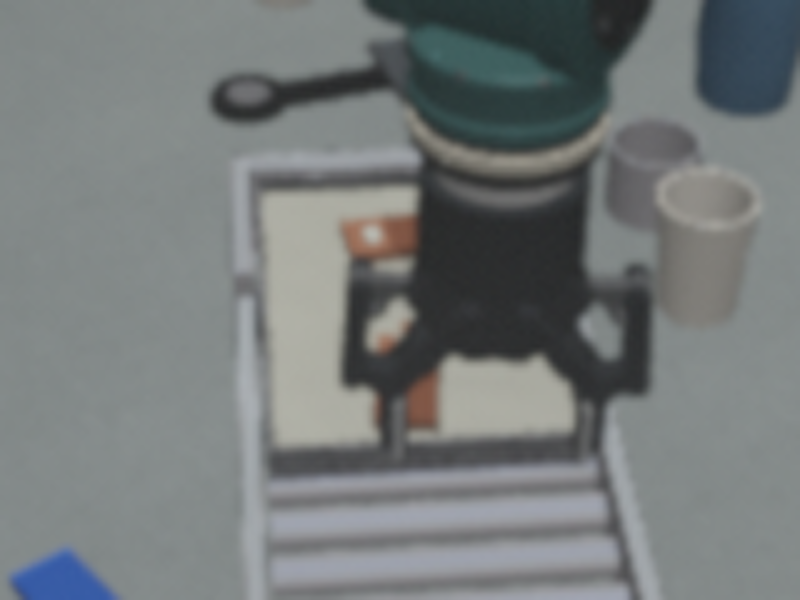

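View pics/top3z.png

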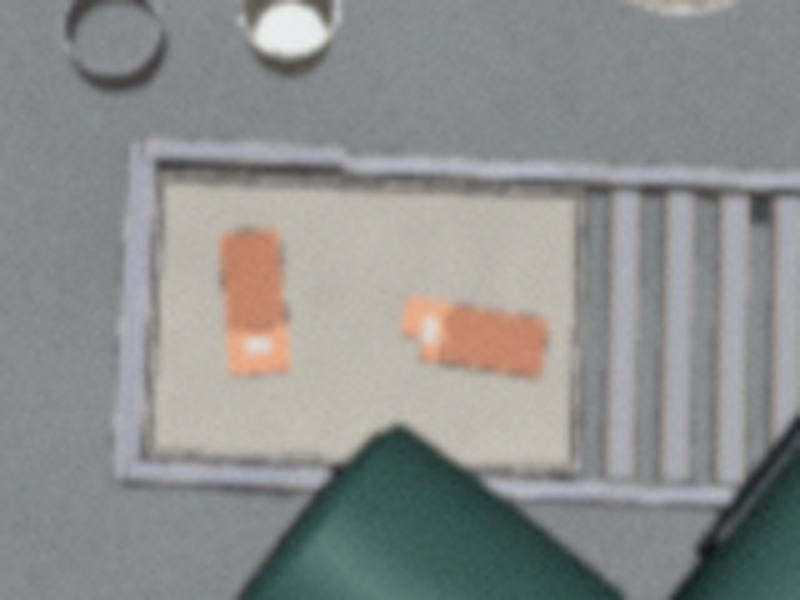

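The tray's front edge is now against the stop, with no roller visible between them, and both tiles are lying flat. The notched tile is centred near pixel (315,211). I'll measure it and the tray gap.

```bash
python3 - <<'E'
from h import *
c=load('top3');im=c['img'];hsv=cv2.cvtColor(im,cv2.COLOR_RGB2HSV)
m=cv2.inRange(hsv,(0,70,80),(20,255,255));m[:, :255]=0;m[:,340:]=0;m[:180]=0;m[230:]=0
n,l,s,ce=cv2.connectedComponentsWithStats(m)
for i in range(1,n):
    if s[i,4]<50: continue
    w=np.array([ray(c,u,v,.067)[:2] for v,u in np.argwhere(l==i)],np.float32)*1000
    r=cv2.minAreaRect(w); print(r,cv2.boxPoints(r).round().tolist())
g=lambda x,y,z:ray(c,220+x/5,144+y/5,z).round(4)
print('label',g(430,330,.067),'tray -y end',g(582,200,.07),g(576,470,.07),'stop outer',g(135,143,.076),g(118,480,.076))
print(env.read_state()['qpos'])
E
```

```text
((559.044189453125, 103.86199188232422), (99.1369857788086, 41.6823616027832), 3.899686098098755) [[508.0, 121.0], [511.0, 80.0], [610.0, 86.0], [607.0, 128.0]]
((532.2210693359375, -47.598533630371094), (98.8962631225586, 41.2996711730957), 79.670166015625) [[503.0, -93.0], [544.0, -100.0], [561.0, -3.0], [521.0, 5.0]]
label [ 0.5362 -0.0189  0.067 ] tray -y end [ 0.6256 -0.1262  0.07  ] [ 0.4379 -0.1169  0.07  ] stop outer [0.669  0.1843 0.076 ] [0.4347 0.1967 0.076 ]
[-0.67147904  0.43579689  0.21707336  1.35468072 -0.00457394 -2.07489223]
```

>>> move_arm(plan="0 1.5 0 -0.1 56; 0 3 0 -0.1 56; 0 4.5 0 -0.1 56; 0 6 0 -0.1 56; -0.1 7.5 0 -0.1 56; -0.1 9 0 -0.1 56; -0.1 10.5 0 -0.1 56; -0.1 10.5 -1 -0.1 56")

```text
t: 8.32
eef_pos: [0.5301, -0.0524, 0.383]
tool_rot: [-0.0, -0.644, 0.765, -0.001]
contact_force: [0.9, -0.5, 0.8]
gripper_width: 0.0562
```

>>> move_arm(plan="0 0 -1.2 0 56; 0 0 -2.4 0 56; 0 0 -3.6 0 56; 0 0 -4.4 0 56; 0 0 -4.4 0 56")

```text
t: 8.73
eef_pos: [0.5284, -0.0513, 0.2697]
tool_rot: [-0.002, -0.645, 0.764, 0.002]
contact_force: [-0.0, 0.6, 0.6]
gripper_width: 0.0558
```

```bash
python3 - <<'E'
from h import *
s=env.read_state();print(s['eef_pos'],s['tool_rot'],s['gripper_width'])
c=snap('side','side4')
u,v=proj(c,[.533,-.05,.067]); u=max(int(u)-60,0);v=max(int(v)-60,0)
cv2.imwrite('pics/side4z.png',cv2.resize(c['img'][v:v+90,u:u+120,::-1],None,fx=6,fy=6,interpolation=cv2.INTER_CUBIC)); print(u,v)
E
```

```text
[ 0.52837301 -0.05133314  0.26967095] [-0.00196081 -0.64468951  0.7644401   0.00171097] 0.05575926620311013
214 171
```

View pics/side4z.png

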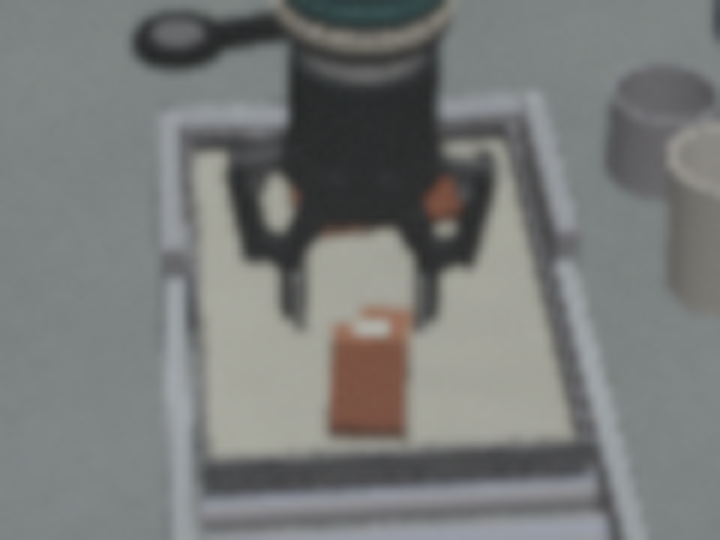

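The fingers straddle the tile, with tips at zoom (300,325) and (428,325) and the tile's bare end at (375,325). They need to come back about 9 mm along the glaze, then go down slowly while I watch the force.

>>> move_arm(plan="0.05 -0.2 0 0 56; 0.1 -0.35 -0.3 0 56; 0.1 -0.35 -0.6 0 56; 0.1 -0.35 -0.9 0 56; 0.1 -0.35 -1.2 0 56; 0.1 -0.35 -1.3 0 56")

```text
t: 9.28
eef_pos: [0.5313, -0.0603, 0.2382]
tool_rot: [-0.002, -0.645, 0.765, 0.001]
contact_force: [0.5, 0.2, 0.0]
gripper_width: 0.0564
```

>>> move_arm(plan="0 0 -0.1 0 56; 0 0 -0.2 0 56; 0 0 -0.2 0 56")

```text
t: 9.53
eef_pos: [0.5312, -0.0602, 0.2328]
tool_rot: [-0.002, -0.645, 0.765, 0.002]
contact_force: [-0.5, -0.6, 0.7]
gripper_width: 0.0559
```

>>> move_arm(plan="0 0 -0.1 0 56; 0 0 -0.15 0 56; 0 0 -0.15 0 56")

```text
t: 9.78
eef_pos: [0.5311, -0.0602, 0.2289]
tool_rot: [-0.002, -0.645, 0.765, 0.002]
contact_force: [0.5, 0.6, -0.3]
gripper_width: 0.056
```

```bash
python3 - <<'E'
from h import *
c=snap('side','side5')
u,v=proj(c,[.533,-.05,.067]); u=max(int(u)-50,0);v=max(int(v)-40,0)
cv2.imwrite('pics/side5z.png',cv2.resize(c['img'][v:v+75,u:u+100,::-1],None,fx=8,fy=8,interpolation=cv2.INTER_CUBIC)); print(u,v)
E
```

```text
224 191
```

View pics/side5z.png

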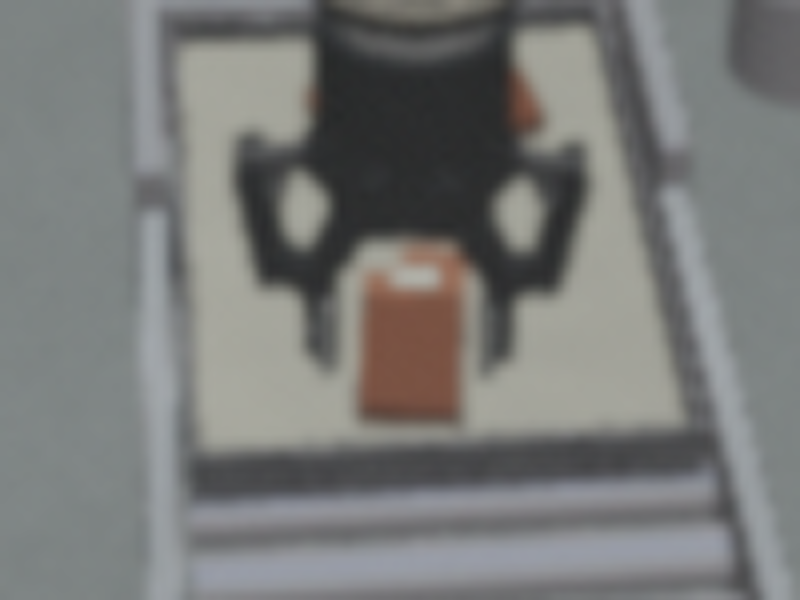

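The fingers are centred about the glaze (tips at zoom (325,370) and (492,372)) and nothing is touching yet. I'll go lower.

>>> move_arm(plan="0 0 -0.08 0 56; 0 0 -0.15 0 56; 0 0 -0.15 0 56")

```text
t: 10.08
eef_pos: [0.5313, -0.0602, 0.2261]
tool_rot: [-0.001, -0.645, 0.765, 0.001]
contact_force: [-4.8, 0.0, 13.5]
gripper_width: 0.0563
```

>>> move_arm(plan="0 0 -0.05 0 56; 0 0 -0.1 0 56; 0 0 -0.1 0 56")

```text
t: 10.33
eef_pos: [0.5311, -0.0602, 0.2259]
tool_rot: [-0.001, -0.645, 0.764, 0.0]
contact_force: [-13.8, 2.7, 41.9]
gripper_width: 0.0559
```

The fingers felt the floor at TCP z = 0.226. The second step over-pressed (42 N at the fingertips). I'll raise 4 mm and then close.

>>> move_arm(plan="0 0 0.16 0 56; 0 0 0.16 0 56; 0 0 0.16 0 56")

```text
t: 10.58
eef_pos: [0.5311, -0.0602, 0.2301]
tool_rot: [-0.001, -0.645, 0.764, -0.0]
contact_force: [-0.3, 0.2, 0.2]
gripper_width: 0.0558
```

>>> move_arm(plan="0 0 0 0 46; 0 0 0 0 36; 0 0 0 0 30; 0 0 0 0 30; 0 0 0 0 30; 0 0 0 0 30", newtons=45)

```text
t: 11.08
eef_pos: [0.5311, -0.0602, 0.23]
tool_rot: [-0.001, -0.645, 0.764, -0.0]
contact_force: [-2.4, -0.0, 7.1]
gripper_width: 0.0408
```

```bash
python3 - <<'E'
from h import *
s=env.read_state();print(s['eef_pos'],s['contact_force'],s['gripper_width'])
for n in ('side','top'):
    c=snap(n,n+'6')
    u,v=proj(c,[.533,-.02,.067]); u=max(int(u)-60,0);v=max(int(v)-50,0)
    cv2.imwrite(f'pics/{n}6z.png',cv2.resize(c['img'][v:v+90,u:u+120,::-1],None,fx=6,fy=6,interpolation=cv2.INTER_CUBIC)); print(u,v)
E
```

```text
[ 0.53106802 -0.06018511  0.2300221 ] [-2.43820009 -0.04035786  7.12748801] 0.040761800172485006
213 175
246 160
```

View pics/side6z.png

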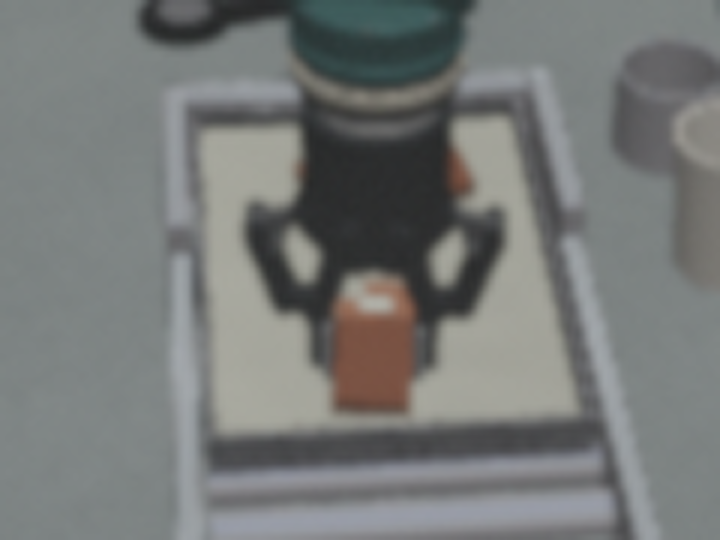

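View pics/top6z.png

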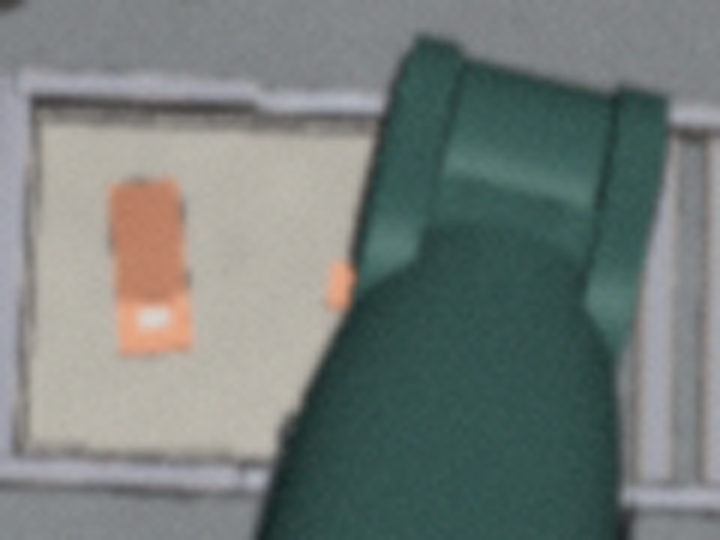

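The tile is pinched across its width (opening 41 mm). The tray is still home. I'll lift it straight up.

>>> move_arm(plan="0 0 0.2 0 30; 0 0 0.5 0 30; 0 0 1 0 30; 0 0 1.6 0 30; 0 0 2.4 0 30; 0 0 3.2 0 30; 0 0 4 0 30; 0 0 4.6 0 30", newtons=60)

```text
t: 11.85
eef_pos: [0.5311, -0.0602, 0.347]
tool_rot: [-0.001, -0.645, 0.764, -0.001]
contact_force: [1.1, -0.7, -1.3]
gripper_width: 0.04
```

```bash
python3 - <<'E'
from h import *
s=env.read_state();print(s['eef_pos'],s['contact_force'],s['gripper_width'],s['qpos'])
for n in ('side','top'):
    c=snap(n,n+'7')
    u,v=proj(c,[.533,-.02,.12]); u=max(int(u)-60,0);v=max(int(v)-45,0)
    cv2.imwrite(f'pics/{n}7z.png',cv2.resize(c['img'][v:v+90,u:u+120,::-1],None,fx=6,fy=6,interpolation=cv2.INTER_CUBIC)); print(u,v)
E
```

```text
[ 0.53106423 -0.0601682   0.34700335] [ 1.08917851 -0.70397224 -1.34999114] 0.04003241370927312 [-2.64995202e-01  3.03120142e-01 -1.49788719e-01  1.11750499e+00
 -1.60368502e-03 -1.66613151e+00]
213 167
247 164
```

View pics/side7z.png

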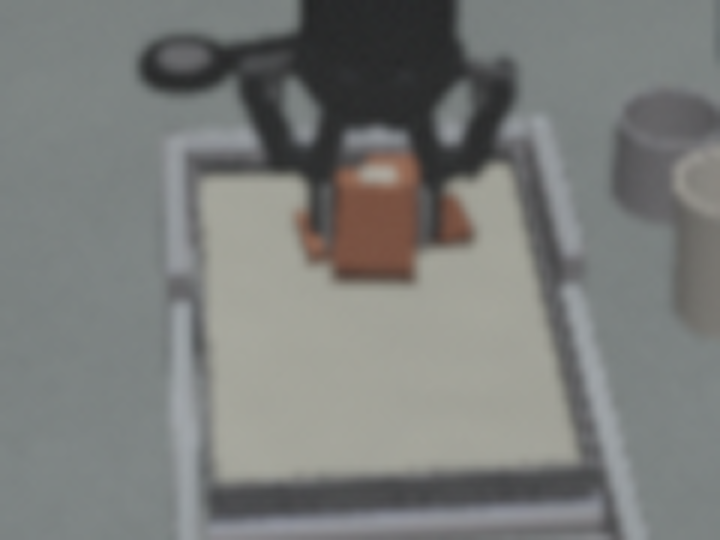

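The tile is held level, about 12 cm above the floor of the tray, which stays home; the plain tile is undisturbed. I'll carry it to the reader.

>>> move_arm(plan="-0.3 0.8 0 -0.6 30; -0.7 1.9 0 -1.5 30; -1.1 3 0 -2.4 30; -1.5 4.1 0 -3.3 30; -1.9 5.2 0 -4.2 30; -2.3 6.3 0 -5.1 30; -2.7 7.4 0 -6 30; -3 8.3 0 -6.8 30")

```text
t: 12.62
eef_pos: [0.4553, 0.1487, 0.3468]
tool_rot: [-0.001, -0.391, 0.92, -0.001]
contact_force: [0.5, 1.1, -0.7]
gripper_width: 0.0399
```

>>> move_arm(plan="-0.2 1 0 -0.8 30; -0.5 2.1 0 -1.7 30; -0.8 3.2 0 -2.6 30; -1 4.3 0 -3.5 30; -1.2 5.4 0 -4.4 30; -1.4 6.5 0 -5.3 30; -1.5 7.5 0 -6.2 30; -1.6 8 0 -6.6 30")

```text
t: 13.28
eef_pos: [0.4147, 0.351, 0.3459]
tool_rot: [-0.002, -0.112, 0.994, -0.001]
contact_force: [0.5, 0.1, -1.2]
gripper_width: 0.0401
```

```bash
python3 - <<'E'
from h import *
s=env.read_state();print(s['eef_pos'],s['tool_rot'],s['contact_force'],s['gripper_width'],s['qpos'])
a=np.degrees(np.arctan2(s['tool_rot'][2],s['tool_rot'][1]));print('jaw',2*a-90)
for n in ('side','top'):
    c=snap(n,n+'8')
E
```

```text
[0.41469139 0.35099841 0.34585786] [-0.00170711 -0.11232067  0.99366995 -0.00108648] [ 0.48388968  0.14866919 -1.2201534 ] 0.04010523767292638 [ 5.52491629e-01  3.20118386e-01 -1.27484524e-01  1.12720796e+00
 -5.12012872e-04  3.27375810e-01]
jaw 102.89824522516676
```

View pics/side8.png

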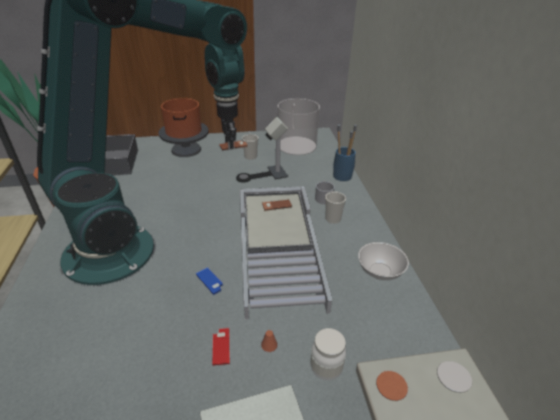

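View pics/top8.png

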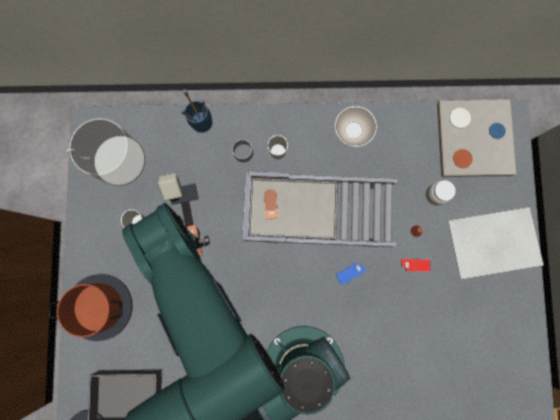

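The tile is held and the tray is home. What remains is about 27 mm in y, −2.5° of yaw and 7 cm down.

>>> move_arm(plan="0 0.4 0 -0.2 30; 0 0.8 0 -0.4 30; 0 1.1 -0.5 -0.5 30; 0 1.1 -1.1 -0.5 30; 0 1.1 -1.7 -0.5 30; 0 1.1 -2.3 -0.5 30; 0 1.1 -2.8 -0.5 30; 0 1.1 -2.8 -0.5 30")

```text
t: 14.05
eef_pos: [0.4143, 0.3765, 0.2733]
tool_rot: [-0.004, -0.093, 0.996, -0.002]
contact_force: [-1.8, -0.2, -1.1]
gripper_width: 0.04
```

```bash
python3 - <<'E'
from h import *
s=env.read_state();print(s['eef_pos'],s['tool_rot'],s['contact_force'],s['gripper_width'])
a=np.degrees(np.arctan2(s['tool_rot'][2],s['tool_rot'][1]));print('jaw',2*a-90)
for n in ('side','top'):
    c=snap(n,n+'9')
    u,v=proj(c,[.46,.38,.11]); u=max(int(u)-50,0);v=max(int(v)-40,0)
    cv2.imwrite(f'pics/{n}9z.png',cv2.resize(c['img'][v:v+75,u:u+100,::-1],None,fx=7,fy=7,interpolation=cv2.INTER_CUBIC)); print(u,v)
E
```

```text
[0.41429496 0.37647346 0.2732674 ] [-0.00366387 -0.09312661  0.99564489 -0.0022922 ] [-1.77385781 -0.22845434 -1.06040912] 0.03996001299820172
jaw 100.6871092460226
190 116
138 192
```

View pics/side9z.png

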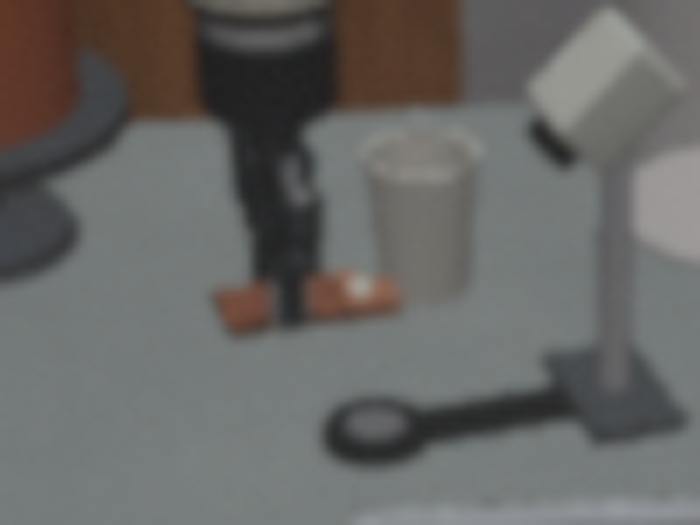

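View pics/top9z.png

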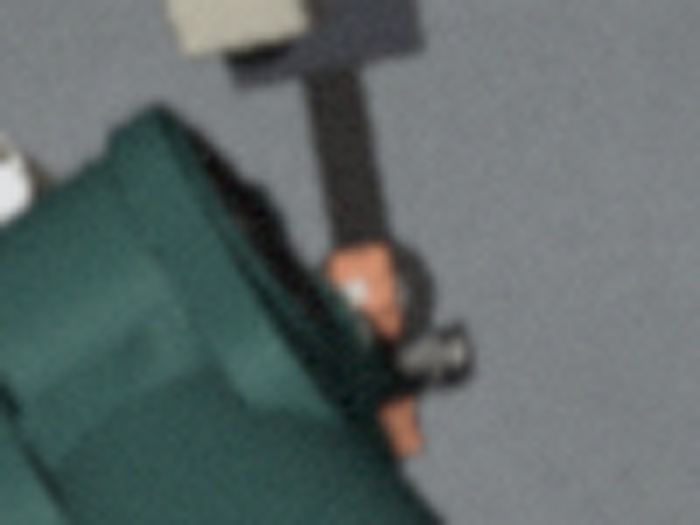

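The bare end and label are over the disc, pointing along the bar to the post. Label pixels: side (241.4,157), top (189,233.9). I'll triangulate.

```bash
python3 - <<'E'
from h import *
T=load('top9');S=load('side9')
def tri(a,b):
    P=[np.array(c['K'] if 'K' in c else [[c['fx'],0,c['cx']],[0,c['fy'],c['cy']],[0,0,1]],float)@np.c_[c['R'],c['t']] for c in(T,S)]
    X=cv2.triangulatePoints(P[0],P[1],np.array(a,float),np.array(b,float)); return (X[:3]/X[3]).ravel().round(4)
t=lambda x,y:(138+x/7,192+y/7); s=lambda x,y:(190+x/7,116+y/7)
print('label',tri(t(357,293),s(360,287)))
D=tri((191.2,234.7),s(374,420));print('disc',D)
print('far right corner',tri(t(390,243),s(400,298)),'tail right corner',tri(t(415,455),s(235,325)))
for z in(.10,.112,.12):print(z,'top',ray(T,*t(357,293),z).round(4),'side',ray(S,*s(360,287),z).round(4))
v=env.read_state(); print(np.abs(v['joint_velocities']).max(),v['contact_force'],v['eef_pos'])
E
```

```text
label [0.4581 0.3771 0.1083]
disc [0.4627 0.3886 0.0128]
far right corner [0.4809 0.3615 0.1085] tail right corner [0.383  0.3494 0.1044]
0.1 top [0.4563 0.3788 0.1   ] side [0.4623 0.3928 0.1   ]
0.112 top [0.4554 0.3763 0.112 ] side [0.4611 0.3709 0.112 ]
0.12 top [0.4548 0.3747 0.12  ] side [0.4604 0.3563 0.12  ]
0.024192760258005208 [ 0.47813738 -0.0779321   0.2170596 ] [0.41480324 0.37706715 0.27568487]
```

The label is at (0.458, 0.377, 0.108) and the disc axis at (0.463, 0.389), so a small nudge will centre it.

>>> move_arm(plan="0.1 0.15 0 0 30; 0.15 0.3 0 0 30; 0.15 0.35 0 0 30; 0.15 0.35 0 0 30; 0.15 0.35 0 0 30; 0.15 0.35 0 0 30; 0.15 0.35 0 0 30; 0.15 0.35 0 0 30")

```text
t: 14.82
eef_pos: [0.4185, 0.3858, 0.2757]
tool_rot: [-0.002, -0.093, 0.996, -0.002]
contact_force: [0.5, -0.6, -1.2]
gripper_width: 0.0396
```

```bash
python3 - <<'E'
from h import *
for n in ('side','top'):
    c=snap(n,n+'10')
    u,v=proj(c,[.46,.38,.11] if n=='side' else [.5,.2,.07]); u=max(int(u)-80,0);v=max(int(v)-50,0)
    cv2.imwrite(f'pics/{n}10z.png',cv2.resize(c['img'][v:v+120,u:u+160,::-1],None,fx=5,fy=5,interpolation=cv2.INTER_CUBIC)); print(u,v)
v=env.read_state(); print(v['t'],np.abs(v['joint_velocities']).max(),v['contact_force'],v['eef_pos'],v['gripper_width'])
E
```

```text
160 106
162 171
14.9167 0.00109005856509684 [-0.33590608 -0.55950471 -0.65754563] [0.41853365 0.38578807 0.27568658] 0.04016683458055021
```

View pics/side10z.png

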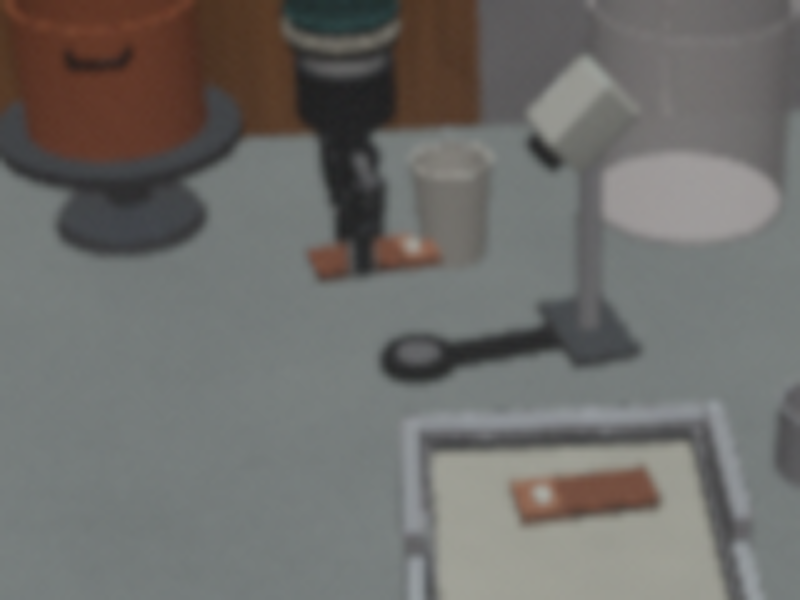

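View pics/top10z.png

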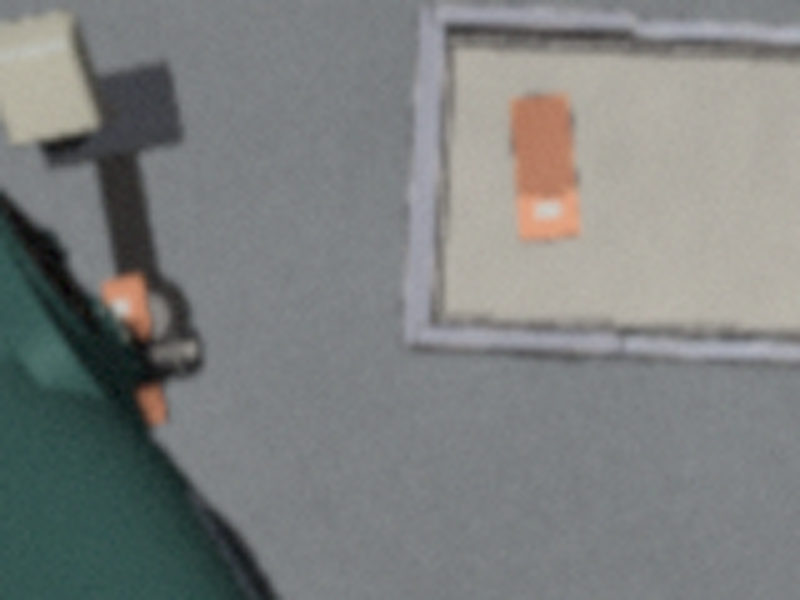

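The label is now within about 6 mm of the disc axis. The tile is still, the tray home and the plain tile flat, so I'm handing in.

```bash
python3 -c "
from cell import env
print(env.job_done()); s=env.read_state(); print(s['t'],s['eef_pos'],s['gripper_width'])"
```

```text
the job is handed in; nothing more can be done
None
the job is handed in; nothing more can be done
```

I pushed the tray home and picked the notched tile off it by its glazed part. I handed the job in with the tile still held over the reader, at about 15 s of the 54 s allowed. No verdict is reported.

**Last checks (pictures just before hand-in):**
- **Tray:** it sits against the end stop. The push force rose to 25 N on contact, and no gap shows in the picture.
- **Plain tile and bystanders:** the plain tile lies flat on the tray. The bystanders in the last views look unmoved; the jar and test cone were last seen unmoved before the final approach.
- **Notched tile:** held at 40 mm opening, with the arm at rest, label up. It measured level within about 3°. The bare end points along the reader's bar to the post, about 3° off by the picture.
- **Label position:** about 10 cm above the disc and an estimated 6 mm from its axis. I did not triangulate it again after the last nudge.

**Checks that disagreed or went wrong:**
- **Disc position:** the two single-view estimates of the disc differed by about 7 mm in x and y. I used the two-view result.
- **Fingertip force:** while feeling for the tray floor, one step pressed the fingertips with about 42 N before I backed off. The 40 N limit covers the arm and gripper body, and I took it not to apply to the fingers.

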